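Hang two separatory funnels in their open-sided rings

TASK

Take the two empty separatory funnels out of the beakers they are standing in and hang each in the open-sided ring that fits it, the large funnel in the wide ring and the small one in the narrow ring: stem in through the ring's open side, then lowered gently until the cone sits squarely in the ring and the funnel hangs upright, let go. They are glass: do not tip them or push hard against the rings, leave the beakers standing and do not shift the flask or the bottles.

Things in the scene. Friction and masses are not known exactly. Their poses are not given: they have to be found in the camera images.
- funnel_large: Larger pear-shaped clear glass separatory funnel, 0.23 kg (varies), 199 mm long, upright in the large beaker. Origin on the axis at the stem's tip (lowest point), z up. Heights above the tip: stem 12 mm in diameter to 62; straight cone widening to 84 mm diameter at 122; domed shoulder to 149; straight neck, 28 mm diameter, 149 to 185; white stopper, flange 32 mm wide, to 199.
- funnel_small: Smaller pear-shaped clear glass separatory funnel, 0.13 kg (varies), 165 mm long, upright in the small beaker. Origin on the axis at the stem's tip (lowest point), z up. Heights above the tip: stem 10 mm in diameter to 52; straight cone widening to 64 mm diameter at 98; domed shoulder to 119; straight neck, 24 mm diameter, 119 to 151; white stopper, flange 28 mm wide, to 165.
- funnel_large_neck (a point): On the large funnel's axis in its neck, 173 mm above the stem tip: the place to grip, from above.
- funnel_small_neck (a point): On the small funnel's axis in its neck, 139 mm above the stem tip: the place to grip, from above.
- funnel_large_seat (a point): On the large funnel's axis, 95 mm above the stem tip: when it sits in the wide ring this point is at the ring's centre.
- funnel_small_seat (a point): On the small funnel's axis, 77 mm above the stem tip: when it sits in the narrow ring this point is at the ring's centre.
- funnel_large_stopcock (a point): Centre of the large funnel's white stopcock, on the axis 28 mm above the stem tip; axes as the funnel's. Plug 15 mm thick, along y from -21 to +33 mm (too long to go down through the ring), with collar and thumb tab up to 13 mm above and below it. Above it, from 42 to 72 mm over the tip, the funnel is under 24 mm across and goes in through the ring's opening.
- funnel_small_stopcock (a point): Centre of the small funnel's white stopcock, on the axis 24 mm above the stem tip; axes as the funnel's. Plug 15 mm thick, along y from -18 to +26 mm, with collar and thumb tab up to 13 mm above and below it. Above it, from 38 to 60 mm over the tip, the funnel is under 20 mm across and goes in through the ring's opening.
- ring_wide: Plain steel open-sided support ring (C shape, level) with its arm and boss head, fixed on its retort stand's rod. Origin on the rod's axis at the height of the bar. The arm runs to -x; the ring's opening faces this frame's +y. Ring bar 9 mm thick, inner diameter 53 mm, outer 71 mm; the opening is 24 mm wide between the bar ends. Its height (160 to 190 mm) and direction vary.
- ring_narrow: The smaller open-sided support ring, built alike: bar 8 mm thick, inner diameter 41 mm, outer 57 mm, opening 20 mm wide facing this frame's +y, arm to -x. Origin on the rod's axis at bar height (150 to 180 mm).
- ring_wide_centre (a point): Centre of the wide ring at mid-thickness of its bar, 120 mm from the rod's axis; axes as ring_wide.
- ring_narrow_centre (a point): Centre of the narrow ring at mid-thickness of its bar, 120 mm from the rod's axis; axes as ring_narrow.
- stand_wide: Retort stand that carries the wide ring: dark steel base plate 155 x 105 x 12 mm (x from 0 to 155 mm, y +-52 mm) and a 12 mm steel rod 400 mm tall at x = 120 mm, y = 0. Origin under the middle of the plate's front edge, z up. Fixed.
- stand_narrow: Retort stand that carries the narrow ring, same sizes and origin. Fixed.
- beaker_large: Tall clear glass beaker 78 mm in diameter, 118 mm high, wall 3 mm, loose; the large funnel's cone rests on its rim. Origin under its middle.
- beaker_small: Tall clear glass beaker 62 mm in diameter, 96 mm high, wall 3 mm, loose; the small funnel's cone rests on its rim. Origin under its middle.
- flask: Bystander: stoppered green conical flask, 84 mm in diameter at the foot, 130 mm high. Origin under its middle.
- wash_bottle: Bystander: white wash bottle with a red cap, 60 mm in diameter, 165 mm high with its spout. Origin under its middle.
- reagent_bottle: Bystander: amber reagent bottle with a black cap, 58 mm in diameter, 125 mm high. Origin under its middle.

How it is judged:
By the outcome, as a careful person would: the job done as asked, in the order asked, and still so for the second after the job is handed in, with the robot touching nothing.
It also fails if it takes over 69 s, if anything falls off the work surface, if the arm or the gripper's body presses on something with over 40 N, if the wrist force passes 120 N, or if a joint passes its speed limit or range.

ROBOT

A 7-joint arm with a two-finger parallel gripper is mounted at the origin on the work surface. World frame = base frame: x ahead of the robot, y to its left, z up, the work surface at z = 0. Lengths are in m, angles in rad, forces in N, time in s.
With the tool pointing down it reaches from about 0.35 to 0.9 m from the base axis. Payload 8.1 kg.
Tool frame: the origin (TCP) lies on the centre line of the jaws, within the pads' length; the fingertips stand 25 mm ahead of it and the grasp point (between the pads) lies 6 mm ahead of it (tip_reach is the z of the fingertips in the tool frame, in m); z points along the fingers, y is the line along which they close (so a half turn about z gives the same grasp; the last joint's range is limited). The gripper opens to 85 mm and grips with 20 to 120 N. Pads are 22 mm wide; open, the fingers measure 114 mm over their backs; the gripper's body (76 mm by 85 mm) begins 54 mm behind the grasp point. The pads swing forward as they close: fully open they stand 13 mm farther back than shut.
Start: joints at [-1.446, 0.434, 0.025, 1.573, -0.012, 1.134, -0.075], TCP at [0.141, 0.609, 0.256] pointing down, gripper open.
Joint ranges: [-2.62, 2.62], [-0.44, 2.09], [-1.27, 1.32], [0.08, 2.57], [-1.32, 4.46], [0.12, 2], [-2.74, 2.74]. Speed limits (rad/s): [2.22, 2.22, 3.01, 3.01, 3.14, 3.14, 3.14].

INTERFACE

Orientations are given as a unit quaternion [x, y, z, w].
In Python, from cell import * gives the robot as it stands. Calls block until the motion is done:
- reach(position, orientation): joint-space move of the TCP to a pose.
- move_straight(position, orientation=None, v=0.15, f_stop=None): straight line of the TCP; orientation=None keeps the orientation; v is the mean speed in m/s. With f_stop (N) it stops when the force on the tool has changed by that much, and returns True; else False.
- set_joints(angles): joint-space move.
- grip(opening): opening from 0.0 (shut) to 1.0 (fully open); the grip force is fixed at half the most; returns when the fingers have stopped.
- hold(seconds).
- solve_ik(position, orientation): joint angles nearest the present ones, or None.
- read_state(): the state.
- grab_frame(name): name is "scene" or "top" or "wrist"; returns a dict with "pixels" (400x640x3 uint8, red, green, blue), "fov_y" (degrees; the focal length in pixels is half the picture's height over the tangent of half this angle, whatever the lens; pixels are square), "cx", "cy" (the principal point, pixels), "camera_from_world" (4x4, takes a point from world to camera coordinates). Camera axes: x right, y down, z forward; pixel columns grow to the right and rows downward; lengths in m; the calibration is good to about 2 mm. A picture is of the moment at which its call begins. There is no depth.
A pose or a line that the arm cannot do raises PlanningError and nothing moves.
- job_done(): hands the job in; it is judged then, once.
Trained networks look in the newest picture that a camera, given by its name, has taken for a name from the list of things; names that differ only in an ending like _2 or _b are one class to them, and where a whole thing is asked for, a point or a joint stands for the part that bears it (a point fixed in the world has none). Each returns a list of dicts, best first, with "score" (0 to 1); they miss things now and then, are a little off and sometimes report something else, mostly with a low value. They report only what shows in the picture. A call takes as long as a camera call.
- find_in(target, camera): "centre" ([column, row] in pixels, amid what is visible of it).
The state is a dict: "time_s": time; "joints": joint angles; "qvel": joint speeds; "joint_torque": joint torques, N m; "eef_pos": TCP position; "tcp_rot": TCP orientation; "force": force on the tool from outside, world axes, zero at the start; "moment": the same for the moment, N m; "finger_gap": opening from 0.0 (shut) to 1.0 (fully open); "grasp_force": force on a finger pad.
Only numpy, scipy, OpenCV 4.12 (cv2) and the standard library are available. Lean on these libraries where they do the work, as an engineer would, in place of code of your own. Each camera call takes 0.05 s, during which the arm holds its last target. There are 200 camera calls.

## Working session

There is one attempt and no reset: what is moved stays moved. The work goes in short steps, each a Python script; the robot and the scene stay as the last script left them, time stands still between calls to the robot, and variables do not carry over. Pictures are saved under pics/ and viewed, at most 10 in all, crops included, and the job is handed in when it is done.

```bash
mkdir -p pics; ls
python3 - <<'E'
from cell import *
import cv2,json
for c in ("scene","top"):
    f=grab_frame(c); cv2.imwrite(f"pics/{c}1.png",f["pixels"][:,:,::-1])
    print(c,f["fov_y"],f["cx"],f["cy"],f["camera_from_world"])
    for n in ["funnel_large","funnel_small","funnel_large_neck","funnel_small_neck","funnel_large_stopcock","funnel_small_stopcock","ring_wide","ring_narrow","ring_wide_centre","ring_narrow_centre","stand_wide","stand_narrow","beaker_large","beaker_small","flask","wash_bottle","reagent_bottle"]:
        print(n,[(([round(float(v)) for v in d["centre"]]),round(d["score"],2)) for d in find_in(n,c)][:3])
print(read_state())
E
```

```text
cell.py
pics
scene 52.7248587534246 316.9440883733253 194.8031926530002 [[-0.41765015  0.90853204 -0.01174261  0.30088879]
 [ 0.52490127  0.23070664 -0.81930038 -0.17580564]
 [-0.74165154 -0.34834463 -0.57324428  1.60390588]
 [ 0.          0.          0.          1.        ]]
funnel_large [([372, 212], 0.91), ([230, 190], 0.36)]
funnel_small [([291, 200], 0.69)]
funnel_large_neck [([373, 207], 0.97), ([288, 202], 0.31)]
funnel_small_neck [([290, 203], 0.56), ([372, 208], 0.43)]
funnel_large_stopcock [([372, 207], 0.55)]
funnel_small_stopcock [([287, 201], 0.78)]
ring_wide [([227, 157], 0.71), ([374, 207], 0.6), ([290, 203], 0.6)]
ring_narrow [([475, 226], 0.97)]
ring_wide_centre [([227, 153], 0.73), ([285, 199], 0.38)]
ring_narrow_centre [([357, 196], 0.59), ([474, 231], 0.57)]
stand_wide [([229, 192], 0.92)]
stand_narrow [([474, 264], 0.87)]
beaker_large [([371, 236], 0.8)]
beaker_small [([291, 220], 0.61)]
flask [([358, 195], 0.68)]
wash_bottle [([199, 176], 0.75), ([288, 199], 0.22)]
reagent_bottle [([426, 251], 0.64)]
top 49.05177112691939 317.8558272818393 202.20719252892238 [[-
[... 876 characters left out ...]
 1.8, 'joints': array([-1.44555436,  0.43450908,  0.02498117,  1.57321466, -0.01162022,
        1.13396757, -0.07506957]), 'qvel': array([ 0.00142401, -0.00228262, -0.00027142,  0.00024196, -0.00107512,
       -0.00066208, -0.00039192]), 'joint_torque': array([-1.01813548e-03, -6.70276022e+01,  1.02422453e+00, -3.16563606e+01,
        1.57391117e-02,  2.17133114e-03,  2.58506765e-05]), 'eef_pos': array([0.14118473, 0.60885931, 0.25631129]), 'tcp_rot': array([ 1.13697625e-01,  9.93515400e-01,  2.34054419e-05, -6.06577149e-06]), 'force': array([-0.41297229,  0.58899349, -0.34184967]), 'moment': array([-0.01448496, -0.05008188, -0.06340092]), 'grasp_force': 0.0, 'finger_gap': 0.998198785173287}
```

Run:
```python
import cv2
t=cv2.imread("pics/top1.png")[120:300,110:510]; cv2.imwrite("pics/topc.png",cv2.resize(t,(800,360),interpolation=cv2.INTER_CUBIC))
s=cv2.imread("pics/scene1.png")[90:330,170:520]; cv2.imwrite("pics/scenec.png",cv2.resize(s,(800,549),interpolation=cv2.INTER_CUBIC))
```

```text
(no output)
```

View pics/topc.png

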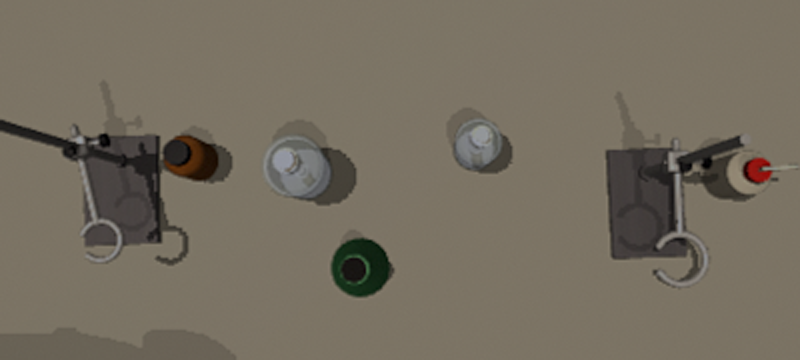

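View pics/scenec.png

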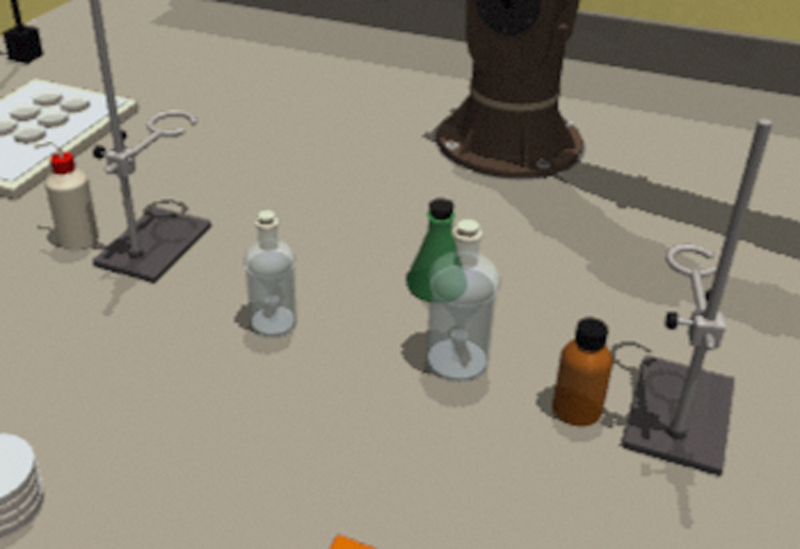

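```bash
cat > tile.py <<'E'
import cv2,numpy as np
def montage(items,out,w=66,h=50,s=6):
    ts=[]
    for fn,cx,cy in items:
        x0,y0=int(cx-w//2),int(cy-h//2)
        t=cv2.resize(cv2.imread(fn)[y0:y0+h,x0:x0+w],None,fx=s,fy=s,interpolation=cv2.INTER_CUBIC)
        for i in range(w):
            if (x0+i)%10==0: cv2.line(t,(int((i+.5)*s),0),(int((i+.5)*s),h*s),(0,255,255),1) if 0 else cv2.line(t,(int((i+.5)*s),0),(int((i+.5)*s),8),(0,255,255),1); cv2.putText(t,str(x0+i),(int((i+.5)*s)-9,18),0,.33,(0,255,255),1)
        for j in range(h):
            if (y0+j)%10==0: cv2.line(t,(0,int((j+.5)*s)),(8,int((j+.5)*s)),(0,255,255),1); cv2.putText(t,str(y0+j),(10,int((j+.5)*s)+4),0,.33,(0,255,255),1)
        ts.append(t)
    cv2.imwrite(out,np.vstack([np.hstack(ts[:2]),np.hstack(ts[2:])]))
E
python3 - <<'E'
from tile import *
T,S="pics/top1.png","pics/scene1.png"
montage([(T,447,232),(S,240,150),(T,155,215),(S,478,214)],"pics/rings.png")
montage([(T,257,203),(S,373,200),(T,347,191),(S,289,196)],"pics/funn.png")
E
```

```text
(no output)
```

View pics/rings.png

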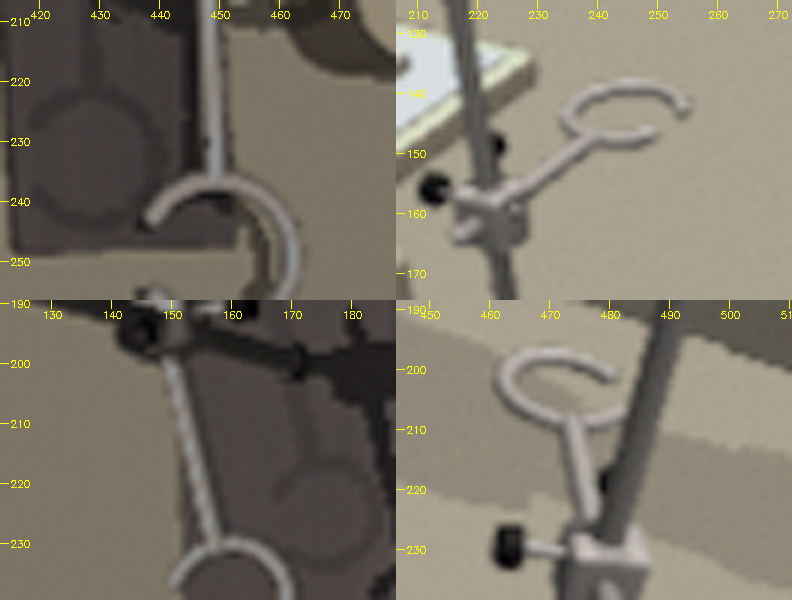

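View pics/funn.png

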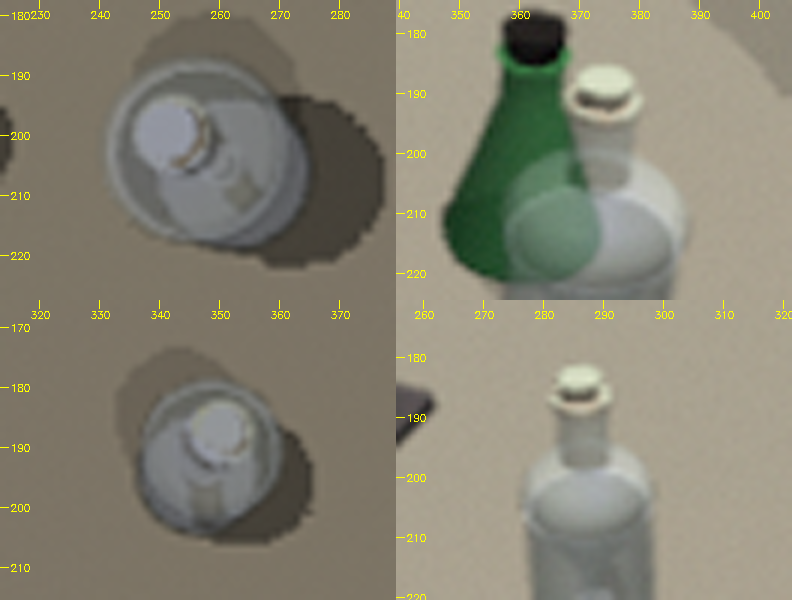

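```bash
cat > fit.py <<'E'
from cell import *
import numpy as np
from scipy.optimize import least_squares
F={c:grab_frame(c) for c in ("scene","top")}
def proj(c,P):
    f=F[c]; M=np.array(f["camera_from_world"]); q=np.atleast_2d(P)@M[:3,:3].T+M[:3,3]
    fl=200/np.tan(np.radians(f["fov_y"])/2)
    return q[:,:2]/q[:,2:]*fl+[f["cx"],f["cy"]]
def pose3(pt,ps,z=None):
    r=least_squares(lambda p:np.r_[(proj("top",p)-pt)[0],(proj("scene",p)-ps)[0]],[.5,0,.2]); 
    return r.x,r.fun
def model(p,R,gap):
    cx,cy,h,yaw=p; a=np.arcsin(gap/2/R)
    t=np.pi/2+np.linspace(a,2*np.pi-a,150); ring=np.c_[R*np.cos(t),R*np.sin(t)]
    arm=np.c_[np.linspace(R,.105,60),np.zeros(60)]
    rot=lambda q:np.c_[cx+q[:,0]*np.cos(yaw)-q[:,1]*np.sin(yaw),cy+q[:,0]*np.sin(yaw)+q[:,1]*np.cos(yaw),np.full(len(q),h)]
    return rot(ring),rot(arm)
def fitring(picks,R,gap,p0):
    def res(p):
        out=[]
        for (c,part,pts) in picks:
            m=proj(c,model(p,R,gap)[part]); d=np.linalg.norm(m[None]-np.array(pts)[:,None],axis=2); out.append(d.min(1))
        return np.concatenate(out)
    r=least_squares(res,p0,x_scale=[.01,.01,.01,.1],diff_step=1e-4,loss="soft_l1"); return r.x,res(r.x)
def P(x0,y0,l): return np.array(l)/6-.5+[x0,y0]
E
python3 - <<'E'
from fit import *
np.set_printoptions(precision=4,suppress=True)
w=[("top",0,P(414,207,[(216,181),(185,190),(262,200),(290,245),(290,280),(160,207)])),("top",1,P(414,207,[(209,20),(211,80),(215,160)])),
("scene",0,P(207,125,[(171,123),(234,85),(287,98),(229,138),(204,134),(259,132)])),("scene",1,P(207,125,[(144,180),(174,158),(194,144)]))]
n=[("top",0,P(122,190,[(230,243),(200,252),(180,275),(262,255),(284,280)])),("top",1,P(122,190,[(177,75),(192,140),(208,215)])),
("scene",0,P(445,189,[(152,55),(110,75),(124,105),(177,124),(219,117),(216,75),(189,60)])),("scene",1,P(445,189,[(179,150),(187,180),(194,210)]))]
pw,rw=fitring(w,.031,.024,[.45,-.35,.175,0]); pn,rn=fitring(n,.0245,.02,[.45,.35,.165,0.2])
print("wide",pw,rw); print("narrow",pn,rn)
for k,a,b in (("L",(252.2,199.5),(374.2,187.8)),("S",(350.5,186.5),(286,183.5))): print(k,*pose3(a,b))
import cv2
im={c:cv2.resize(F[c]["pixels"][:,:,::-1],None,fx=6,fy=6,interpolation=cv2.INTER_CUBIC) for c in F}
def crop(c,cx,cy,p,R,g):
    t=im[c].copy()
    for i,m in enumerate(model(p,R,g)):
        for u in proj(c,m): cv2.circle(t,tuple(int(v) for v in (u+.5)*6),1,(0,0,255),-1)
    return t[cy*6-150:cy*6+150,cx*6-198:cx*6+198]
cv2.imwrite("pics/ov.png",np.vstack([np.hstack([crop("top",447,240,pw,.031,.024),crop("scene",240,150,pw,.031,.024)]),np.hstack([crop("top",155,225,pn,.0245,.02),crop("scene",478,214,pn,.0245,.02)])]))
E
```

```text
wide [ 0.4381 -0.3837  0.1644 -0.0191] [0.2014 0.1905 0.3537 0.3395 0.127  0.1481 0.1858 0.1703 0.166  1.3368
 0.1592 0.2055 0.1238 0.387  0.3148 0.0685 0.0618 0.1949]
narrow [0.482  0.3354 0.1618 0.2307] [0.0756 0.4159 0.3614 0.7896 0.7407 0.7431 0.7337 0.9083 0.202  0.8728
 0.7401 0.259  0.3061 0.3096 0.1091 1.1852 0.8297 0.6315]
L [0.5729 0.0972 0.2018] [ 0.5188 -0.1941  0.5816 -0.0278]
S [ 0.6022 -0.1443  0.1684] [ 0.4482 -0.2368  0.5559  0.0442]
```

View pics/ov.png

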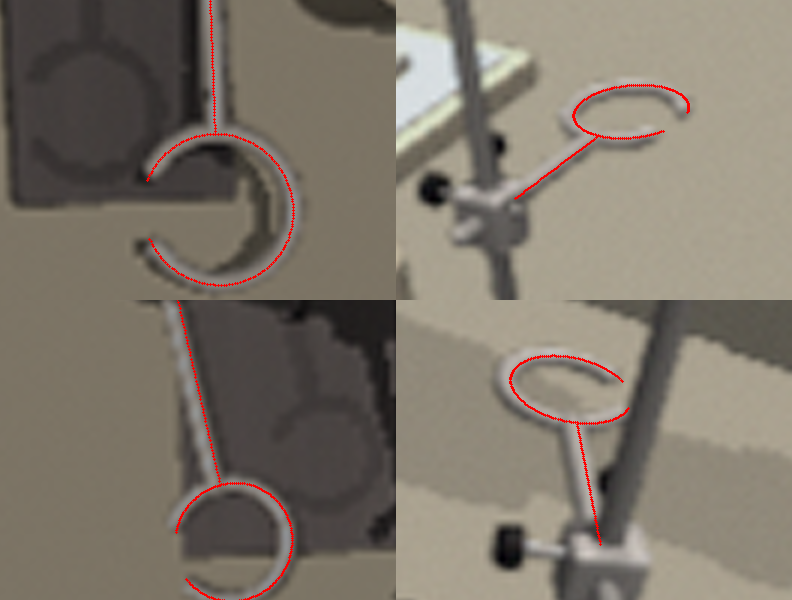

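```bash
cat > plan.py <<'E'
from scipy.spatial.transform import Rotation as Ro
import numpy as np
def down(phi): 
    y=np.array([np.cos(phi),np.sin(phi),0]); z=np.array([0,0,-1.]); return Ro.from_matrix(np.c_[np.cross(y,z),y,z]).as_quat()
E
python3 - <<'E'
from fit import *
from plan import *
np.set_printoptions(precision=4,suppress=True)
w=[("top",0,P(414,207,[(216,181),(185,190),(262,200),(290,245),(290,280),(160,207)])),("top",1,P(414,207,[(209,20),(211,80),(215,160)])),
("scene",0,P(207,125,[(171,123),(234,85),(287,98),(229,138),(204,134)])),("scene",1,P(207,125,[(144,180),(174,158),(194,144)]))]
n=[("top",0,P(122,190,[(230,243),(200,252),(180,275),(262,255),(284,280)])),("top",1,P(122,190,[(177,75),(192,140),(208,215)])),
("scene",0,P(445,189,[(152,55),(110,75),(124,105),(177,124),(219,117),(189,60)])),("scene",1,P(445,189,[(179,150),(187,180),(194,210)]))]
for nm,k,R,g,p0 in (("wide",w,.031,.024,[.438,-.384,.165,-.02]),("narrow",n,.0245,.02,[.48,.335,.163,.23])):
  for du in (0,.3,.6,.9):
    p,r=fitring([(c,i,q+[du,0]) for c,i,q in k],R,g,p0); print(nm,du,p,np.sqrt((r**2).mean()))
for k,a,b in (("L",(252.2,199.5),(374.2,187.8)),("S",(350.5,186.5),(286,183.5))): print(k,*pose3(np.array(a)+[.5,0],np.array(b)+[.5,0]))
for pos,ph in (((.35,.33,.33),.2),((.573,.097,.26),0),((.573,.097,.185),0),((.573,.097,.32),0),((.44,-.27,.29),0),((.44,-.384,.29),0),((.6,-.144,.15),.23),((.6,-.144,.36),.23),((.48,.335,.36),.23),((.47,.42,.25),.23)):
    print(pos,solve_ik(np.array(pos),down(ph)))
E
```

```text
wide 0 [ 0.4381 -0.3837  0.1643 -0.0196] 0.3833969487834266
wide 0.3 [ 0.438  -0.3845  0.1639 -0.0179] 0.3304247590554654
wide 0.6 [ 0.4377 -0.3848  0.1637 -0.0162] 0.3555552001762302
wide 0.9 [ 0.4375 -0.3854  0.1633 -0.0201] 0.44625343845331
narrow 0 [0.482  0.3354 0.1619 0.2306] 0.660290455447267
narrow 0.3 [0.4822 0.3352 0.1619 0.2325] 0.45960438711600554
narrow 0.6 [0.4818 0.3351 0.1618 0.2332] 0.27960131207920214
narrow 0.9 [0.4816 0.3352 0.1616 0.2335] 0.22258737797144887
L [0.5726 0.0971 0.2014] [ 0.0768 -0.0287  0.0861 -0.0041]
S [ 0.6017 -0.1445  0.1682] [ 0.052  -0.0275  0.0645  0.0051]
(0.35, 0.33, 0.33) [-1.2025  0.1316  0.3849  1.8197 -0.0529  1.2003 -0.6015]
(0.573, 0.097, 0.26) [-0.7639  0.4132  0.7145  1.7194 -0.2966  1.1201  0.0397]
(0.573, 0.097, 0.185) [-0.724   0.4904  0.6674  1.8097 -0.3621  0.9665  0.0955]
(0.573, 0.097, 0.32) [-0.7909  0.3662  0.748   1.6306 -0.2598  1.2473  0.0073]
(0.44, -0.27, 0.29) [-0.408   0.3751  1.171   1.843  -0.3748  1.1729  0.8878]
(0.44, -0.384, 0.29) [-0.1168  0.5357  1.1599  1.685  -0.5128  1.2655  1.1526]
(0.6, -0.144, 0.15) [-0.5053  0.7635  1.0933  1.7697 -0.7606  1.0993  1.0819]
(0.6, -0.144, 0.36) [-0.5123  0.5075  1.0771  1.4839 -0.448   1.4166  0.8103]
(0.48, 0.335, 0.36) [-1.0112  0.3105  0.4273  1.5351 -0.1309  1.3244 -0.34  ]
(0.47, 0.42, 0.25) [-1.0566  0.4582  0.3594  1.5888 -0.1732  1.1262 -0.4265]
```

Run:
```python
from cell import *
from plan import *
import cv2
q=down(-.018)
reach([.35,.33,.33],down(.2)); reach([.5726,.0971,.27],q)
print(move_straight([.5726,.0971,.186],v=.12,f_stop=8)); s=read_state(); print(s["eef_pos"],s["force"],s["time_s"])
grip(0.0); s=read_state(); print(s["finger_gap"],s["grasp_force"],s["force"],s["time_s"])
f=grab_frame("scene"); cv2.imwrite("pics/g1.png",cv2.resize(f["pixels"][130:280,270:470,::-1],None,fx=4,fy=4,interpolation=cv2.INTER_CUBIC))
```

```text
False
[0.57304829 0.09726016 0.18668868] [0.96240343 0.04681307 0.40980343] 5.425
0.34029959755786515 58.57046127319336 [-1.8405642   0.17558216  5.22735263] 6.0083
```

View pics/g1.png

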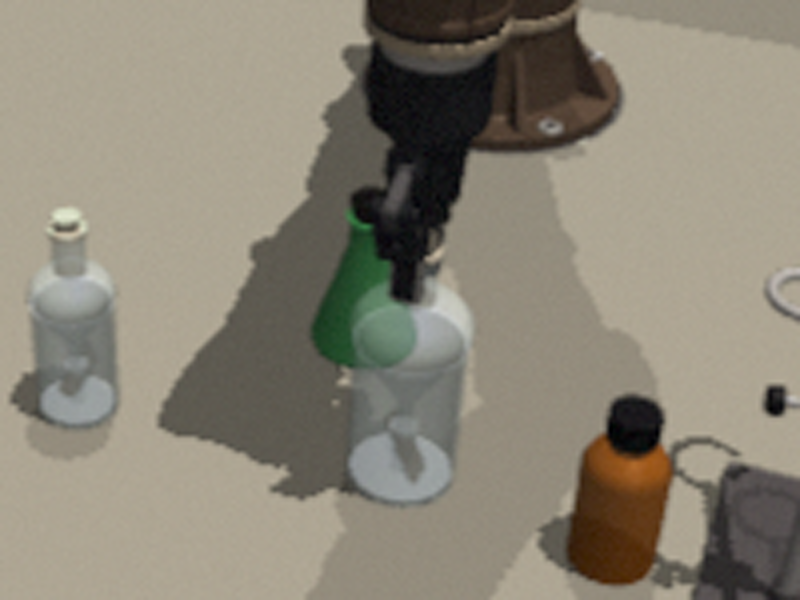

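Run:
```python
from cell import *
import cv2
print(move_straight([.573,.0973,.33],v=.1)); s=read_state(); print(s["eef_pos"],s["force"],s["moment"],s["finger_gap"],s["time_s"])
f=grab_frame("scene"); a=f["pixels"][120:280,290:450,::-1]
f=grab_frame("top"); b=f["pixels"][120:280,190:350,::-1]
import numpy as np
cv2.imwrite("pics/g2.png",cv2.resize(np.hstack([a,b]),None,fx=2.5*1,fy=2.5,interpolation=cv2.INTER_CUBIC))
for n in ("funnel_large_stopcock","beaker_large"):
  for c in ("scene","top"): print(n,c,find_in(n,c)[:2])
```

```text
False
[0.57270405 0.09728741 0.32936758] [ 0.37908824 -0.33650287 -3.40800214] [-0.04021686  0.03119773  0.00035983] 0.33661661525340403 7.65
funnel_large_stopcock scene [{'centre': [377.3, 166.8], 'score': 0.85}]
funnel_large_stopcock top [{'centre': [253.3, 201.5], 'score': 0.59}]
beaker_large scene [{'centre': [369.9, 228.3], 'score': 0.93}]
beaker_large top [{'centre': [264.6, 209.2], 'score': 0.86}]
```

View pics/g2.png

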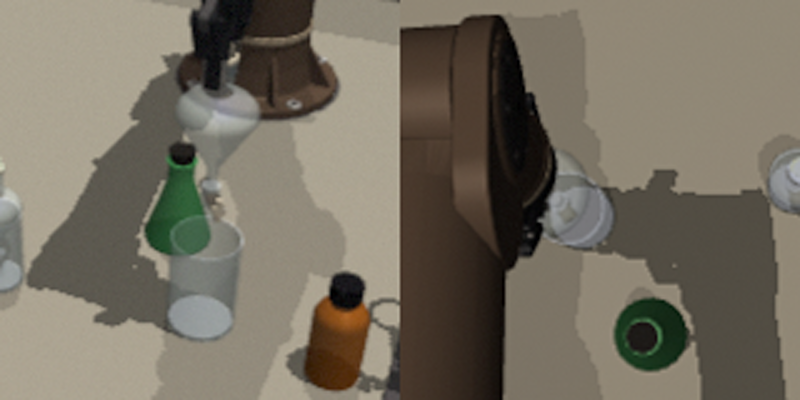

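Run:
```python
from cell import *
from plan import *
import cv2
C=np.array([.438,-.3845]); y=np.array([.018,1.])
P=lambda d,z:[*(C+y*d),z]
move_straight(P(.09,.33),v=.2); move_straight(P(.09,.289),v=.1)
s0=read_state(); print(s0["eef_pos"],s0["force"],s0["moment"],s0["time_s"])
print(move_straight(P(.035,.289),v=.06,f_stop=3))
s=read_state(); print(s["eef_pos"],s["force"],s["moment"],s["time_s"])
f=grab_frame("scene"); a=f["pixels"][80:180,180:320,::-1]
f=grab_frame("top"); b=f["pixels"][180:280,380:520,::-1]
cv2.imwrite("pics/g3.png",cv2.resize(np.vstack([a,b]),None,fx=3,fy=3,interpolation=cv2.INTER_CUBIC))
```

```text
[ 0.43974097 -0.29455093  0.28920807] [-0.12335526 -0.49247523 -2.23587079] [-0.01751998 -0.02775337  0.05176119] 10.725
False
[ 0.43873344 -0.34909964  0.28891509] [-0.25507318 -0.22141922 -2.41319026] [ 0.02082235 -0.02310017  0.04069565] 11.7917
```

View pics/g3.png

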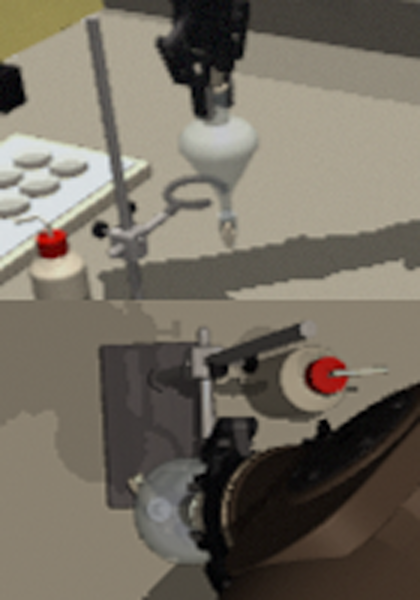

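Run:
```python
from cell import *
from plan import *
C=np.array([.438,-.3845]); y=np.array([.018,1.])
P=lambda d,z:[*(C+y*d),z]
def st(t=""): s=read_state(); print(t,s["eef_pos"],s["force"],s["moment"],s["time_s"])
np.set_printoptions(precision=4,suppress=True)
hit=move_straight(P(0,.289),v=.06,f_stop=3); st(hit)
if not hit:
    hit=move_straight(P(0,.263),v=.05,f_stop=2.5); hold(.1); st(hit)
    if not hit:
        hit=move_straight(P(0,.243),v=.02,f_stop=1.5); hold(.1); st(hit)
```

```text
False [ 0.4379 -0.3845  0.2888] [ 0.6508 -0.55   -2.7364] [ 0.0049 -0.0111 -0.0113] 12.625
False [ 0.4381 -0.3847  0.2633] [ 0.1116  0.1677 -2.4182] [-0.0295  0.0724 -0.0195] 13.3917
True [ 0.4381 -0.384   0.2547] [ 3.0093 -0.8126 -1.6296] [-0.0917 -0.4564 -0.0566] 14.025
```

Run:
```python
from cell import *
from plan import *
def st(t=""): s=read_state(); print(t,s["eef_pos"],s["force"],s["moment"],s["time_s"])
np.set_printoptions(precision=4,suppress=True)
x,y=.440,-.3845
move_straight([.438,y,.258],v=.04); move_straight([x,y,.258],v=.04); hold(.1); st("free")
hit=move_straight([x,y,.243],v=.015,f_stop=1.5); hold(.1); st(hit)
```

```text
free [ 0.44   -0.3844  0.2579] [ 0.5907 -0.388  -2.7133] [-0.0194 -0.0118 -0.017 ] 14.625
True [ 0.4394 -0.3841  0.2552] [ 0.778  -1.0079 -2.4912] [-0.1264  0.0768  0.0163] 15.1
```

Run:
```python
from cell import *
from plan import *
def st(t=""):
    F=[];M=[]
    for _ in range(5): hold(.03); s=read_state(); F.append(s["force"]); M.append(s["moment"])
    print(t,s["eef_pos"],np.mean(F,0),np.mean(M,0),s["time_s"])
np.set_printoptions(precision=4,suppress=True)
x,y=.440,-.3845
for z in (.2535,.252,.2505,.249):
    hit=move_straight([x,y,z],v=.02,f_stop=4); st(hit)
    if hit: break
    if read_state()["force"][2]>-1: break
```

```text
False [ 0.4397 -0.3846  0.2535] [-2.6243 -0.8998  1.0632] [-0.2329  0.6931  0.0121] 15.5167
```

```bash
cat > st.py <<'E'
from cell import *
from plan import *
np.set_printoptions(precision=4,suppress=True)
def st(t=""):
    F=[];M=[]
    for _ in range(5): hold(.03); s=read_state(); F.append(s["force"]); M.append(s["moment"])
    print(t,s["eef_pos"],np.mean(F,0),np.mean(M,0),s["finger_gap"],s["time_s"]); return np.mean(F,0)
E
python3 - <<'E'
from st import *
x,y=.439,-.3852
move_straight([x,y,.256],v=.03); st("free")
for z in (.2540,.2525,.251,.2495):
    hit=move_straight([x,y,z],v=.03,f_stop=5); F=st(hit)
    if hit or F[2]>-.5: break
E
```

```text
free [ 0.4392 -0.3849  0.2559] [ 0.3582  0.1679 -2.7407] [ 0.0013 -0.0108  0.0095] 0.3342215277283568 15.9333
False [ 0.4391 -0.3852  0.254 ] [ 0.5633 -0.1517 -2.3142] [-0.0831 -0.0634 -0.0275] 0.3373326931377437 16.35
False [ 0.4391 -0.3858  0.2531] [-1.061  -1.1474  5.2965] [-0.2341  0.253  -0.0068] 0.3371309547949669 16.7667
```

Run:
```python
from st import *
import cv2
x,y=.4387,-.3862
move_straight([x,y,.2536],v=.03); st("relax")
grip(0.75); st("open")
move_straight([x,y,.345],v=.12); 
f=grab_frame("scene"); a=f["pixels"][80:200,180:320,::-1]
f=grab_frame("top"); b=f["pixels"][180:300,380:520,::-1]
cv2.imwrite("pics/g4.png",cv2.resize(np.hstack([a,b]),None,fx=2.8,fy=2.8,interpolation=cv2.INTER_CUBIC)); st()
```

```text
relax [ 0.4388 -0.386   0.2535] [ 0.9013 -0.19   -0.1327] [-0.0584 -0.1513 -0.0189] 0.33727299164672186 17.1833
open [ 0.4387 -0.3862  0.2536] [ 0.1953 -0.2973 -0.0274] [ 0.001   0.0318 -0.005 ] 0.7508350476758362 17.7833
 [ 0.4386 -0.386   0.3445] [0.0455 0.2293 0.0481] [-0.0054  0.0086  0.0023] 0.7497819194995489 18.9583
```

View pics/g4.png

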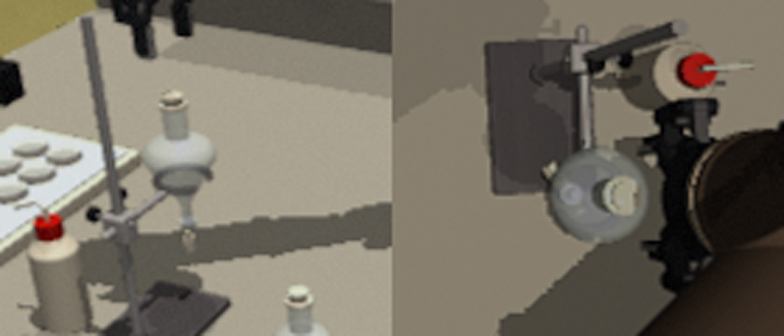

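Run:
```python
from st import *
q=down(.233); X=[.602,-.1448]
move_straight([.44,-.28,.34],v=.2); reach([*X,.25],q); grip(.9)
hit=move_straight([*X,.152],v=.12,f_stop=8); F=st(hit)
if not hit:
    grip(0.); st("grip"); s=read_state(); print(s["grasp_force"])
    move_straight([*s["eef_pos"][:2],.29],v=.1); st("lift")
```

```text
False [ 0.6025 -0.145   0.1528] [ 0.2205 -0.2372 -0.0404] [-0.0223 -0.0233 -0.0049] 0.899254620040784 21.975
grip [ 0.602  -0.145   0.1522] [-1.2397  0.0446  4.5115] [-0.003   0.3047 -0.0058] 0.2933309735079858 22.6917
58.54230880737305
lift [ 0.6019 -0.1449  0.2895] [-0.4784 -0.4477 -0.8235] [-0.0112 -0.0176 -0.0082] 0.2921663048533579 24.3917
```

Run:
```python
from st import *
C=np.array([.4826,.335]); y=np.array([-np.sin(.233),np.cos(.233)])
P=lambda d,z:[*(C+y*d),z]
move_straight([.6,-.145,.35],v=.15); move_straight([.46,.22,.35],v=.22); move_straight(P(.09,.35),v=.2); move_straight(P(.09,.2625),v=.12); st("pre")
import cv2
f=grab_frame("scene"); a=f["pixels"][130:270,400:540,::-1]
hit=move_straight(P(.03,.2625),v=.06,f_stop=3); st(hit)
f=grab_frame("scene"); b=f["pixels"][130:270,400:540,::-1]
cv2.imwrite("pics/g5.png",cv2.resize(np.hstack([a,b]),None,fx=2.8,fy=2.8,interpolation=cv2.INTER_CUBIC))
```

```text
pre [0.4622 0.4228 0.2634] [ 0.0429  0.4518 -1.6359] [-0.0226  0.034  -0.0096] 0.29138247379144055 29.075
False [0.4755 0.3646 0.2624] [-0.2222  0.1028 -1.3047] [ 0.0272 -0.0218  0.0046] 0.2830527362843511 30.4417
```

Run:
```python
from st import *
C=np.array([.4826,.335]); y=np.array([-np.sin(.233),np.cos(.233)])
P=lambda d,z:[*(C+y*d),z]
hit=move_straight(P(0,.2625),v=.05,f_stop=2.5); st(hit)
if not hit:
    hit=move_straight(P(0,.244),v=.05,f_stop=2.5); F=st(hit)
    for z in (.242,.240,.2385,.237,.2355,.234,.2325,.231):
        if hit: break
        hit=move_straight(P(0,z),v=.03,f_stop=3); F=st(hit)
        if F[2]>-.3 or np.hypot(*F[:2])>1.5: break
```

```text
False [0.4824 0.3354 0.2624] [ 0.0634 -0.305  -1.0977] [ 0.0181 -0.0007 -0.0227] 0.2897627284950055 31.4083
False [0.4828 0.3351 0.2443] [-0.1197  0.2225 -0.974 ] [0.0089 0.0038 0.0085] 0.2927092204058438 32.0917
False [0.4826 0.335  0.2421] [ 0.2881  0.1696 -1.1096] [ 0.0109 -0.0066 -0.0005] 0.29009662515998336 32.5083
False [0.4826 0.335  0.24  ] [ 0.0153  0.0427 -1.231 ] [0.0011 0.0111 0.0023] 0.2938038454906081 32.925
False [0.4826 0.335  0.2385] [-0.0113 -0.5681 -1.4155] [ 0.0242 -0.0094  0.0007] 0.2890097039448301 33.3417
False [0.4826 0.335  0.237 ] [-0.1753  0.2877 -0.619 ] [ 0.0275  0.0139 -0.003 ] 0.28912688552551 33.7583
False [0.4826 0.335  0.2355] [-0.1537  0.0136 -1.0451] [-0.0178  0.0216  0.0028] 0.28760104962844374 34.175
False [0.4828 0.3352 0.2344] [-1.1153 -0.9055  5.1522] [-0.147   0.1982 -0.0534] 0.2931359227927504 34.5917
```

Run:
```python
from st import *
import cv2
x,y=.4825,.3348
move_straight([x,y,.2352],v=.02); st("relax")
grip(.75); st("open")
move_straight([x,y,.33],v=.12); move_straight([.36,.22,.36],v=.2); st()
f=grab_frame("scene"); a=f["pixels"][130:330,400:540,::-1]; c=f["pixels"][80:280,170:310,::-1]
f=grab_frame("top"); b=f["pixels"][150:350,100:240,::-1]
cv2.imwrite("pics/g6.png",cv2.resize(np.hstack([a,b,c]),None,fx=1.9,fy=1.9,interpolation=cv2.INTER_CUBIC))
```

```text
relax [0.4825 0.3348 0.235 ] [ 0.4708 -0.4486  0.314 ] [-0.0213 -0.1318  0.0018] 0.29069929920319987 35.0083
open [0.4825 0.3348 0.2352] [-0.0231  0.1824 -0.1956] [ 0.0029  0.0016 -0.0018] 0.7500152550209054 35.6333
 [0.3604 0.2205 0.3596] [-0.1861 -0.0095 -0.0782] [-0.008   0.0029 -0.0158] 0.7508246890209813 37.7417
```

View pics/g6.png

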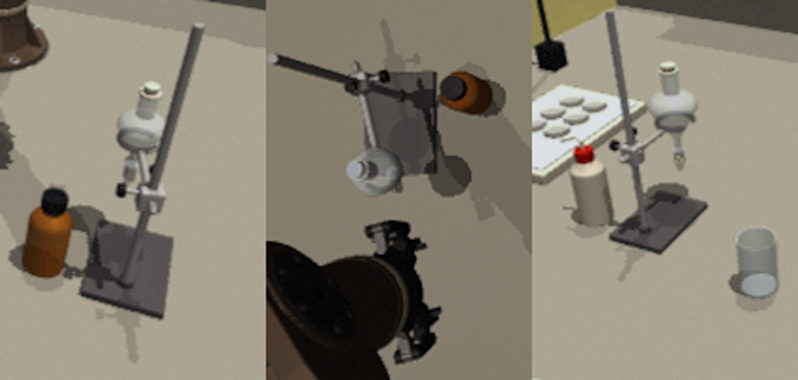

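Both funnels hang parallel to their rods: the small one at about (140,130) in the left tile, the large one at about (670,105) in the right tile. The small beaker is standing and the gripper is clear of everything.

```bash
python3 -c "
from cell import *
print(job_done())"
```

```text
the job is handed in; nothing more can be done
None
```

I hung the large funnel in the wide ring, then the small funnel in the narrow ring; both were upright and released in the last picture, and I handed the job in at about 38 s of the 69 s allowed.

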